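Reset the stop collar on a microscope boom

ROBOT

A 6-joint arm with a two-finger parallel gripper is mounted at the origin on the work surface. World frame = base frame: x ahead of the robot, y to its left, z up, the work surface at z = 0. Lengths are in mm, angles in degrees, forces in N, time in s.
With the tool pointing down it reaches from about 375 to 900 mm from the base axis. Payload 3.1 kg.
Tool frame: the origin (TCP) lies at the very end of the fingers, on their centre line; the grasp point (between the pads) lies 19 mm behind it (manip.hold_point_z is the distance from the TCP to the grasp point, in mm); z points along the fingers, y is the line along which they close (so a half turn about z gives the same grasp; the last joint's range is limited). The gripper opens to 85 mm and grips with 20 to 120 N. Pads are 22 mm wide; open, the fingers measure 114 mm over their backs; the gripper's body (76 mm by 85 mm) begins 54 mm behind the grasp point. The pads swing forward as they close: fully open they stand 13 mm farther back than shut.
Start: joints at [-80.758, 30.224, 82.088, -0, 67.689, -10.227], TCP at [208.334, -589.232, 231.31] pointing down, gripper open.
Joint ranges: [-176.69, 176.69], [-43.24, 126.21], [12.49, 139.97], [-82, 262], [0, 151.66], [-163.58, 163.58]. Speed limits (degrees/s): [159.86, 159.86, 180, 180, 180, 180].

INTERFACE

Orientations are given as a 3x3 rotation matrix whose columns are the frame's x, y, z axes.
In Python, from station import manip gives the robot as it stands. Calls block until the motion is done:
- manip.reach(position, orientation): joint-space move of the TCP to a pose.
- manip.servo_line(position, rotation=None, feed=150): straight line of the TCP; rotation=None keeps the orientation; feed is the mean speed in mm/s.
- manip.set_joints(angles): joint-space move.
- manip.set_gripper(opening, force=None): finger opening in mm; force is the grip in N (None keeps the last); returns when the fingers have stopped.
- manip.sleep(seconds).
- manip.inverse_kinematics(position, orientation): joint angles nearest the present ones, or None.
- manip.get_obs(): the state.
- manip.camera(name): name is "side" or "top" or "wrist"; returns the picture (384x512x3 uint8, red, green, blue); there is no depth.
- manip.camera_model(name): a dict with "vertical_fov" (degrees; the focal length in pixels is half the picture's height over the tangent of half this angle, whatever the lens; pixels are square), "cx", "cy" (the principal point, pixels), "rvec" (rotation vector, rad) and "tvec" (3), from world to camera coordinates, as OpenCV has them; the wrist camera has in their place "T_tool_cam" (4x4, takes a point from camera to tool coordinates, whose origin is the TCP and whose axes are the flange's). Camera axes: x right, y down, z forward; pixel columns grow to the right and rows downward; lengths in mm; the calibration is good to about 2 mm. A picture is of the moment at which its call begins: read the wrist's pose just before it. camera_model takes no time and is no camera call.
A pose or a line that the arm cannot do raises manip.MotionError and nothing moves.
- manip.finish_job(): hands the job in; it is judged then, once.
The state is a dict: "time": time; "qpos": joint angles; "dq": joint speeds; "joint_efforts": joint torques, N m; "eef_pos": TCP position; "orientation": TCP orientation; "ft_force": force on the tool from outside, world axes, zero at the start; "torque": the same for the moment, N m; "finger_gap": finger opening in mm; "gripper_force": force on a finger pad.
Only numpy, scipy, OpenCV 4.12 (cv2) and the standard library are available. Lean on these libraries where they do the work, as an engineer would, in place of code of your own. Each camera call takes 0.05 s, during which the arm holds its last target. There are 200 camera calls.

TASK

Reset the stop collar on the tail of the stereo microscope's boom: slacken its knurled set screw before you move it, slide the collar along the boom up to the clamp so that it squeezes the rubber buffer ring there by about 3 mm (roughly 10 N), and keep it pressed while you do the screw up tight again, so that the buffer stays squeezed when you let go. Take care not to crush the buffer, do not shift the boom and microscope head, and leave the other things on the bench alone.

Things in the scene. Friction and masses are not known exactly. Their poses are not given: they have to be found in the camera images.
- clamp: Boom stand's cross clamp: dark steel block, 40 x 50 x 40 mm, fixed; the horizontal boom passes through it and the pillar stands on its side away from the robot. Origin: block's centre, on the boom's axis, 190 mm above the bench. y runs along the boom from its free tail (-y) to the microscope head (+y), z up. Contact force of the collar on the clamp includes that on the buffer ring.
- clamp_face (a point): Centre of the clamp's tail-side face (25 mm from its origin). A white sleeve, 27 mm across, sticks out here, on its end a black rubber buffer ring, 33 mm across, 12 mm long, sprung along the boom. Its outer face lies 15 to 45 mm beyond this point; it is not measured, so feel for it. It gives 1 mm per 3.5 N; squeezed right it takes 6 to 14 N (1.7 to 4 mm); beyond 18 N (5 mm) it is crushed.
- boom: Horizontal steel boom, 20 mm diameter, 500 mm long, narrow flat along its top, stereo head on its +y end. Origin on its axis, at the clamp's centre at the start; y along it, z up. It is only nipped in the clamp: pushed along its length with more than about 22 N it creeps and the head goes off its specimen.
- head (a point): Middle of the stereo microscope's white head (about 95 x 105 x 60 mm), on the boom 330 mm beyond the clamp.
- collar: Stop collar: plain steel ring, 40 mm outside diameter, 18 mm wide along the boom, on the boom's tail, 45 to 137 mm of free bar from the buffer ring. Origin: its centre, on the boom's axis; y towards the clamp, z up. It cannot turn on the boom. With the screw slack it slides with 1.5 N of friction; with it tight it holds fast and drags the whole boom along.
- screw: Collar's set screw, upright on top of the collar: black knurled knob, 24 mm diameter, 26 mm tall, on an 8 mm stem. Origin: centre of the knob, 45 mm above the boom's axis; collar's top is 25 mm lower, knob's underside 13 mm lower. z up; turns with the knob. Right-hand thread: anticlockwise from above loosens. The collar can be slid by the knob, held between the fingers.
- thread (a point): Where the screw enters the collar's top, on its axis. Its sprung tip clamps the boom. It starts tight, 0.9 to 1.3 rad past touching; 1.5 rad of loosening always frees it (captive, at most 5 rad). Clamping grows by about 60 N per rad past touching; at 1.5 rad the screw meets a stop, fully tight. Turning it takes 0.2 N m running free, 0.12 N m more per rad past touching, and steeply more at the stop. Turned back as far as it was loosened, it is tight enough.
- dish: Closed clear Petri dish, 90 mm diameter, 16 mm high, on the bench below the stereo head. Origin under its centre. Leave alone.
- hexkey: L-shaped dark hex key, 80 mm long, 6 mm thick, lying on the stand's base (22 mm above the bench). Leave alone.
- oil: Small amber dropper bottle, 32 mm diameter, 74 mm high, standing on the stand's base. Origin under its centre. Leave alone.
- slide_box: Grey slide box, 85 x 99 x 35 mm. Origin under its centre. Leave alone.
- mouse: Black computer mouse, 105 x 60 x 34 mm. Origin under its centre. Leave alone.
- tip_box: Grey pipette-tip box with a clear lid, 80 x 118 x 64 mm. Origin under its centre. Leave alone.
- timer: White bench timer, 60 x 75 x 38 mm. Origin under its centre. Leave alone.
- tube_rack: White tube rack with blue-capped tubes, 70 x 180 x 107 mm. Origin under its centre. Leave alone.

How it is judged:
By the outcome, as a careful person would: the job done as asked, in the order asked, and still so for the second after the job is handed in, with the robot touching nothing.
It also fails if it takes over 58 s, if anything falls off the work surface, if the arm or the gripper's body presses on something with over 40 N, if the wrist force passes 120 N, or if a joint passes its speed limit or range.

## Working session

There is one attempt and no reset: what is moved stays moved. The work goes in short steps, each a Python script; the robot and the scene stay as the last script left them, time stands still between calls to the robot, and variables do not carry over. Pictures are saved under pics/ and viewed, at most 10 in all, crops included, and the job is handed in when it is done.

```bash
ls; mkdir -p pics; python3 - <<'E'
from station import manip
import cv2
for n in("side","top"):
    im=manip.camera(n); cv2.imwrite(f"pics/{n}0.png",cv2.resize(im[:,:,::-1],(800,600)))
    print(n,manip.camera_model(n))
print(manip.camera_model("wrist"))
print(manip.get_obs())
E
```

```text
pics
side {'vertical_fov': 45.99849535075748, 'cx': 252.6937589275901, 'cy': 189.27296906976557, 'rvec': array([ 0.15387022, -2.7153909 ,  1.4987195 ]), 'tvec': array([ 574.95766919,  178.75613419, 1455.65705387])}
top {'vertical_fov': 56.34228286476693, 'cx': 262.51140103369477, 'cy': 190.67378058670172, 'rvec': array([ 2.1901887 , -2.18657683,  0.07707351]), 'tvec': array([4.99636748e-01, 5.75865748e+02, 1.44434831e+03])}
{'vertical_fov': 59.16203601649131, 'cx': 261.85979639881964, 'cy': 184.86320916096798, 'T_tool_cam': array([[ 8.03092248e-05, -9.56099569e-01, -2.93041988e-01,
         7.38694019e+01],
       [ 9.99999997e-01,  7.26729273e-05,  3.69457978e-05,
        -4.46898605e-01],
       [-1.40276423e-05, -2.93041990e-01,  9.56099572e-01,
        -1.42225243e+02],
       [ 0.00000000e+00,  0.00000000e+00,  0.00000000e+00,
         1.00000000e+00]])}
{'time': 0.1, 'qpos': array([-8.07604935e+01,  3.02735105e+01,  8.21482552e+01,  7.25563181e-04,
        6.76890080e+01, -1.02268661e+01]), 'dq': array([-0.00405057, -0.21698967, -0.20020708, -0.0107431 ,  0.15078181,
        0.04351893]), 'joint_efforts': array([-1.40701554e-04, -4.43303239e+01, -1.78587109e+01, -1.67731828e-04,
        3.91122478e-03, -3.66929356e-06]), 'eef_pos': array([ 208.2159331 , -588.62706591,  230.43723374]), 'orientation': array([[ 9.42838902e-01,  3.33248729e-01, -2.98861062e-04],
       [ 3.33248675e-01, -9.42837034e-01,  1.91016182e-03],
       [ 3.54781723e-04, -1.90056993e-03, -9.99998131e-01]]), 'ft_force': array([ 0.84718291,  0.30485575, -0.43540485]), 'torque': array([ 0.03332223, -0.03927999,  0.01875623]), 'gripper_force': 0.0, 'finger_gap': 85.53645058600779}
```

View pics/side0.png

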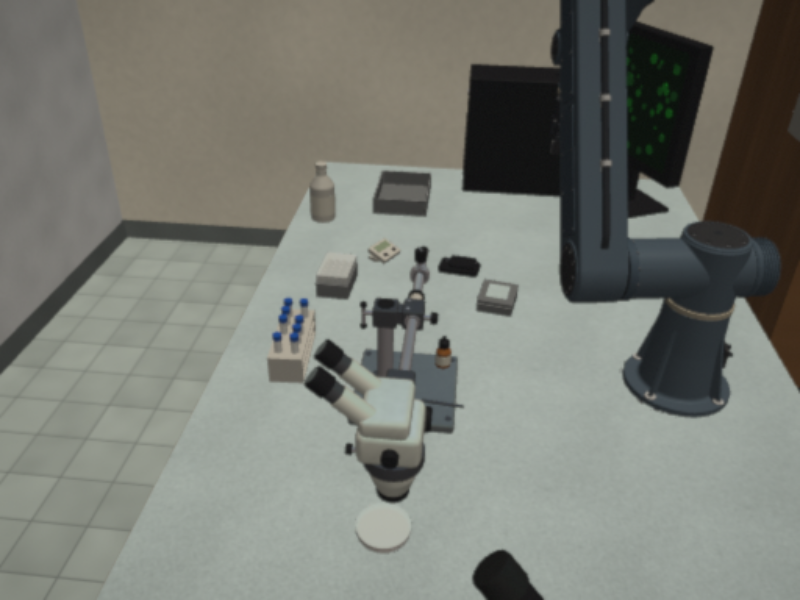

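View pics/top0.png

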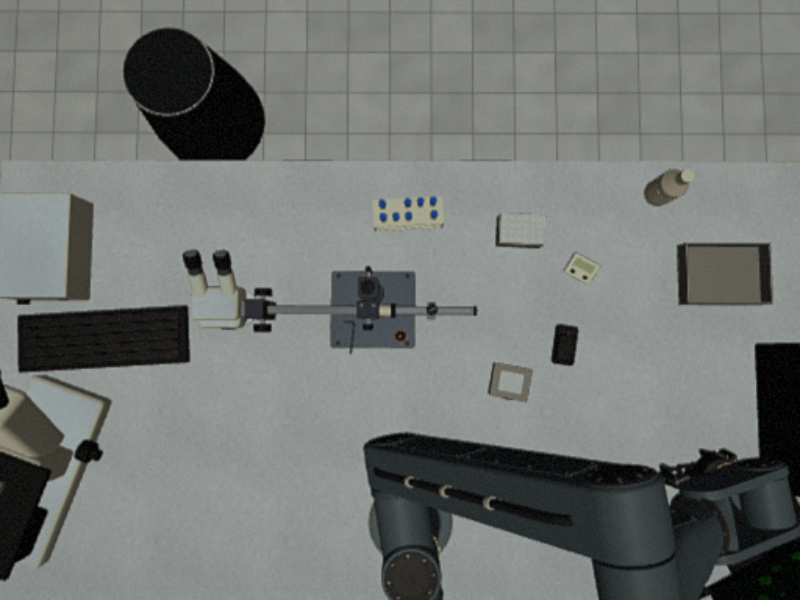

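The side view shows the stand with its boom running left–right. In the top view (800x600) the knob is at about (432,310), the clamp at (368,311), the buffer at about (390,310) and the boom tail at (476,310).

```bash
cat >h.py <<'E'
from station import manip
import numpy as np, cv2
from scipy.spatial.transform import Rotation as Ro
def ray(n,uv,z,pose=None):
    m=manip.camera_model(n); f=192/np.tan(np.radians(m["vertical_fov"]/2))
    d=np.array([(uv[0]-m["cx"])/f,(uv[1]-m["cy"])/f,1.])
    if n=="wrist":
        T=m["T_tool_cam"]; p,R=pose
        o=p+R@T[:3,3]; d=R@T[:3,:3]@d
    else:
        R=cv2.Rodrigues(m["rvec"])[0]; o=-R.T@m["tvec"]; d=R.T@d
    return o+d*(z-o[2])/d[2]
def rot(a):  # tool down, tool y at world angle a (deg)
    y=np.array([np.cos(np.radians(a)),np.sin(np.radians(a)),0]); z=np.array([0,0,-1.])
    return np.column_stack([np.cross(y,z),y,z])
def st(tag=""):
    o=manip.get_obs(); print(tag,round(o["time"],2),o["eef_pos"].round(1),"F",o["ft_force"].round(1),"T",o["torque"].round(2),"gap",round(o["finger_gap"],1),"gf",round(o["gripper_force"],1)); return o
E
python3 - <<'E'
from h import *
k=.64
for nm,uv,z in[("knob",(432,310),248),("clamp",(368,311),210),("tail",(476,310),200),("headend",(275,309),200),("pillartop",(368,287),230)]:
    print(nm,ray("top",np.array(uv)*k,z).round(1))
p=ray("top",np.array((432,310))*k,248)
for a in(0,90,180,-90):
    q=manip.inverse_kinematics([p[0],p[1],320],rot(a)); print(a,None if q is None else np.round(q,1))
E
```

```text
knob [533.8 -46.  248. ]
clamp [533.1  97.6 210. ]
tail [ 536.2 -148.7  200. ]
headend [537.7 310.8 200. ]
pillartop [586.   96.5 230. ]
0 [-16.9  17.7  88.3  -0.   74.  -16.9]
90 [ -16.9   17.7   88.3   -0.    74.  -106.9]
180 [-16.9  17.7  88.3  -0.   74.  163.1]
-90 [-16.9  17.7  88.3  -0.   74.   73.1]
```

```bash
python3 - <<'E'
from h import *
manip.reach([534,-46,340],rot(0)); o=st()
im=manip.camera("wrist"); cv2.imwrite("pics/w1.png",im[:,:,::-1])
np.savez("w1",p=o["eef_pos"],R=o["orientation"])
E
```

```text
2.39 [534.  -46.9 339.8] F [ 0.3 -0.9  0.3] T [ 0.01 -0.07  0.04] gap 85.2 gf 0.0
```

View pics/w1.png

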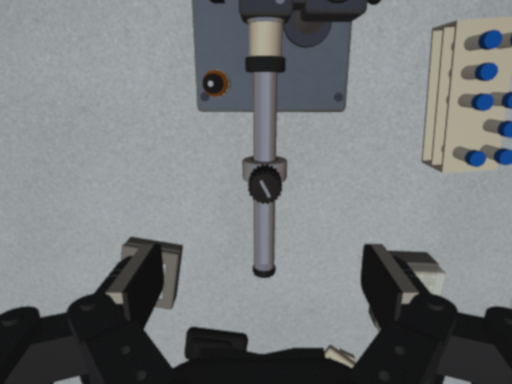

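The wrist view shows the knob's top at (265,184), the collar behind it, the buffer ring's outer face at row ~71 (col 265) and the clamp face at row ~17.

```bash
python3 - <<'E'
from h import *
d=np.load("w1.npz"); P=(d["p"],d["R"])
for nm,uv,z in[("knob",(265,184),248),("collar rear top edge",(265,158),200),("buffer",(265,71),200),("clampface",(265,17),205)]:
    print(nm,ray("wrist",uv,z,P).round(1))
im=cv2.imread("pics/w1.png"); g=im[140:240,215:320]; cv2.imwrite("pics/w1c.png",cv2.resize(g,None,fx=5,fy=5,interpolation=cv2.INTER_CUBIC))
k=(im[165:205,245:290].max(2)<60).astype(np.uint8); n,l,s,c=cv2.connectedComponentsWithStats(k); i=1+s[1:,4].argmax(); print(s[i]+[245,165,0,0,0],c[i]+[245,165])
E
```

```text
knob [535.4 -43.1 248. ]
collar rear top edge [535.7 -34.5 200. ]
buffer [535.6  35.7 200. ]
clampface [535.5  73.6 205. ]
[249 165  32  38 886] [264.6241535  183.20090293]
```

```bash
python3 - <<'E'
from h import *
manip.set_gripper(50)
manip.servo_line([535.4,-43.3,260],rot(0),feed=120)
manip.servo_line([535.4,-43.3,217],feed=80); manip.sleep(.2);st("down")
manip.set_gripper(20,force=70); manip.sleep(.2);st("grip")
cv2.imwrite("pics/w2.png",manip.camera("wrist")[:,:,::-1])
E
```

```text
down 4.58 [535.8 -43.4 217.6] F [0.  0.2 0.3] T [-0.02 -0.03 -0.03] gap 49.8 gf 0.0
grip 5.15 [536.  -43.4 217.6] F [0.9 0.3 5.9] T [ 0.12 -0.12 -0.05] gap 21.8 gf 68.4
```

View pics/w2.png

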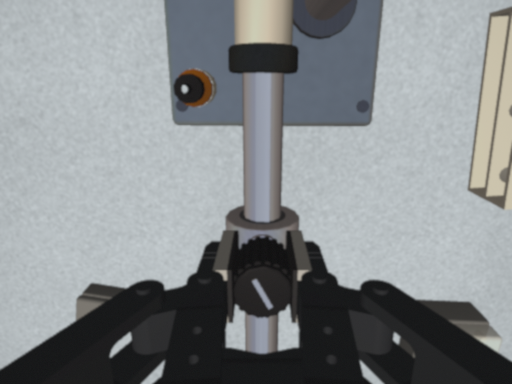

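The fingers have the knob between the pads, with the mark at (262,293), and the buffer face is visible at row ~72. Next: loosen in steps.

```bash
python3 - <<'E'
from h import *
p=np.array([535.4,-43.3,217.])
for a in list(range(10,100,10))+[96]:
    manip.servo_line(p,rot(a),feed=150) if False else manip.servo_line(p+[0,0,.01*a/10],rot(a))
    o=st(a); f=o["ft_force"]
    if abs(f[1])>16 or abs(f[0])>40: print("stop");break
    p[:2]+=np.clip(f[:2]*.06,-.5,.5)
print(p); print(np.degrees(np.arctan2(o["orientation"][1,1],o["orientation"][0,1])))
im=manip.camera("wrist"); cv2.imwrite("pics/w3.png",im[:,:,::-1])
E
```

```text
10 5.53 [535.5 -43.4 217.4] F [0.1 0.2 4.5] T [ 0.05 -0.02  0.21] gap 21.5 gf 68.5
20 5.85 [535.  -43.5 217.3] F [-0.1  0.3  6. ] T [-0.04  0.16  0.18] gap 21.6 gf 68.5
30 6.17 [534.5 -43.7 217.1] F [-0.8 -1.7  4.5] T [-0.2   0.25  0.22] gap 21.4 gf 68.6
40 6.5 [534. -44. 217.] F [-1.8 -1.6  6.2] T [-0.28  0.39  0.16] gap 21.7 gf 68.6
50 6.83 [533.7 -44.2 216.9] F [-3.4 -1.6  5.1] T [-0.4   0.42  0.16] gap 22.1 gf 68.6
60 7.15 [533.4 -44.1 216.9] F [-5.3 -1.5  6.1] T [-0.39  0.6   0.19] gap 22.0 gf 68.6
70 7.47 [533.1 -43.8 216.9] F [-3.7 -1.3  5.5] T [-0.23  0.55  0.14] gap 21.9 gf 68.6
80 7.8 [533.  -43.9 216.8] F [-4.2 -1.5  5.5] T [-0.23  0.61  0.18] gap 21.8 gf 68.6
90 8.12 [533.  -43.9 216.9] F [-5.8 -1.3  5.4] T [-0.27  0.7   0.17] gap 21.9 gf 68.6
96 8.38 [533.  -43.9 216.8] F [-4.4 -1.8  4.9] T [-0.3   0.74  0.15] gap 21.5 gf 68.5
[533.64020706 -44.01124502 217.        ]
95.72521103817446
```

View pics/w3.png

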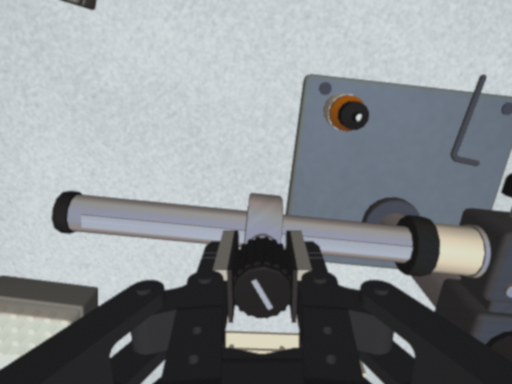

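The mark has kept its place relative to the tool at (262,293), so the knob turned 96° with no slip. Next: slide the collar, checking forces.

```bash
python3 - <<'E'
from h import *
p=np.array([533.6,-44.,217.]); 
def go(y,feed=60):
    p[1]=y; manip.servo_line(p,feed=feed); o=st(y); return o["ft_force"][1]
ok=True
for y in(-42,-39,-25,-10,5,16):
    if abs(go(y))>9: ok=False;print("stuck");break
y=16
while ok and y<34:
    y+=1.; f=go(y,20)
    if f<-9: break
manip.sleep(.3); st("end")
E
```

```text
-42 8.68 [533.1 -41.8 216.9] F [-5.  -0.6  3.9] T [-0.21  0.74 -0.04] gap 21.7 gf 68.5
-39 8.93 [533.1 -38.6 216.8] F [-5.  -0.6  5.8] T [-0.06  0.8   0.01] gap 21.7 gf 68.6
-25 9.32 [533.2 -24.2 216.8] F [-5.9  1.6  5.2] T [ 0.23  0.77 -0.01] gap 22.0 gf 68.6
-10 9.72 [533.2  -9.4 216.8] F [-5.   0.8  4.3] T [ 0.19  0.82 -0.01] gap 22.0 gf 68.6
5 10.12 [533.3   5.4 216.8] F [-4.9  1.3  4.8] T [ 0.23  0.75 -0.01] gap 21.8 gf 68.6
16 10.45 [533.4  16.3 216.9] F [-4.  1.  4.] T [0.26 0.8  0.  ] gap 22.0 gf 68.6
17.0 10.7 [533.4  16.6 216.9] F [-6.1 -0.5  4.6] T [-0.04  0.78 -0.02] gap 21.7 gf 68.6
18.0 10.95 [533.4  17.3 216.9] F [-6.2  0.1  4.3] T [-0.17  0.78 -0.03] gap 22.1 gf 68.6
19.0 11.2 [533.4  18.2 216.9] F [-5.2 -1.5  3.6] T [-0.22  0.79 -0.01] gap 21.9 gf 68.6
20.0 11.45 [533.4  19.2 216.9] F [-4.3 -1.3  4.8] T [-0.23  0.85 -0.04] gap 21.9 gf 68.6
21.0 11.7 [533.4  20.2 216.8] F [-5.6 -1.5  3.7] T [-0.14  0.83 -0.03] gap 21.9 gf 68.6
22.0 11.95 [533.4  21.2 216.8] F [-6.3 -1.8  4.3] T [-0.17  0.85 -0.01] gap 21.6 gf 68.6
23.0 12.2 [533.4  22.2 216.9] F [-4.8 -1.5  3.5] T [-0
[... 305 characters left out ...]
13.2 [533.4  26.1 216.8] F [-6.1 -1.7  3.8] T [-0.22  0.73 -0.04] gap 21.8 gf 68.6
28.0 13.45 [533.5  26.7 216.9] F [-4.1 -2.4  4.6] T [-0.38  0.83 -0.04] gap 21.7 gf 68.6
29.0 13.7 [533.5  27.3 216.9] F [-5.1 -4.1  4.1] T [-0.63  0.87 -0.04] gap 21.6 gf 68.6
30.0 13.95 [533.5  27.8 216.8] F [-5.9 -4.6  3.5] T [-0.81  0.89 -0.09] gap 21.6 gf 68.6
31.0 14.2 [533.5  28.3 216.9] F [-5.1 -6.9  3.1] T [-1.06  0.85 -0.07] gap 21.8 gf 68.7
32.0 14.45 [533.5  28.8 216.8] F [-5.2 -8.5  4.2] T [-1.29  0.95 -0.1 ] gap 21.4 gf 68.7
33.0 14.7 [533.5  29.3 216.9] F [-6.3 -9.2  4.2] T [-1.47  0.96 -0.12] gap 21.7 gf 68.7
end 15.0 [533.5  29.3 216.9] F [-6.4 -9.8  3.6] T [-1.46  0.92 -0.08] gap 21.8 gf 68.7
```

```bash
python3 - <<'E'
from h import *
p=np.array([533.6,33.8,217.]); manip.servo_line(p,feed=20); manip.sleep(.2); st("press")
for a in [90,84,78]+list(range(70,-9,-8))+[-8]:
    manip.servo_line(p,rot(a)); o=st(a); f=o["ft_force"]
    if abs(f[1])>18 or abs(o["torque"][2])>1.2: print("stop");break
    p[:2]+=np.clip([f[0]*.06,(f[1]+11)*.12],-.5,.5)
print(p,np.degrees(np.arctan2(o["orientation"][1,1],o["orientation"][0,1])))
cv2.imwrite("pics/w4.png",manip.camera("wrist")[:,:,::-1])
E
```

```text
press 15.45 [533.5  29.6 216.9] F [ -5.6 -10.6   3.4] T [-1.71  1.   -0.06] gap 22.0 gf 68.7
90 15.71 [533.5  30.  216.9] F [ -5.6 -10.3   3.8] T [-1.59  0.9  -0.14] gap 21.7 gf 68.7
84 15.97 [533.5  30.2 216.9] F [-5.7 -9.3  3.1] T [-1.51  0.83 -0.15] gap 22.0 gf 68.6
78 16.23 [533.5  30.5 216.9] F [-4.2 -8.9  2.3] T [-1.45  0.74 -0.18] gap 22.1 gf 68.5
70 16.52 [533.6  30.8 216.9] F [-4.4 -8.8  2. ] T [-1.39  0.65 -0.2 ] gap 21.7 gf 68.5
62 16.81 [533.7  31.2 216.9] F [-3.3 -7.9  0.9] T [-1.38  0.56 -0.19] gap 22.0 gf 68.4
54 17.1 [533.9  31.5 216.9] F [-2.6 -7.9 -0.2] T [-1.34  0.43 -0.19] gap 22.0 gf 68.4
46 17.39 [534.2  31.9 217. ] F [-1.  -8.2  0.2] T [-1.35  0.32 -0.14] gap 21.8 gf 68.4
38 17.68 [534.5  32.2 217.1] F [-0.8 -8.3  0.8] T [-1.35  0.24 -0.13] gap 21.5 gf 68.4
30 17.98 [534.8  32.5 217.2] F [-0.2 -8.4 -0.1] T [-1.28  0.18 -0.1 ] gap 21.9 gf 68.5
22 18.27 [535.2  32.7 217.3] F [-0.9 -7.7  0.2] T [-1.29  0.05 -0.08] gap 21.9 gf 68.5
14 18.56 [535.6  32.8 217.4] F [ 0.6 -9.4  0.1] T [-1.41  0.01  0.01] gap 21.7 gf 68.5
6 18.85 [536.1  32.9 217.5] F [  1.8 -10.   -0.6] T [-1.39 -0.09  0.01] gap 22.2 gf 68.5
-2 19.14 [536.5  33.  217.6] F [ 2.4 -8.9  0. ] T [-1.38 -0.19  0.02] gap 21.7 gf 68.5
-8 19.4 [536.9  33.  217.7] F [ 2.5 -9.8 -0. ] T [-1.5  -0.14  0.05] gap 21.8 gf 68.6
[532.32169223  37.42674767 217.        ] -7.962562409171173
```

View pics/w4.png

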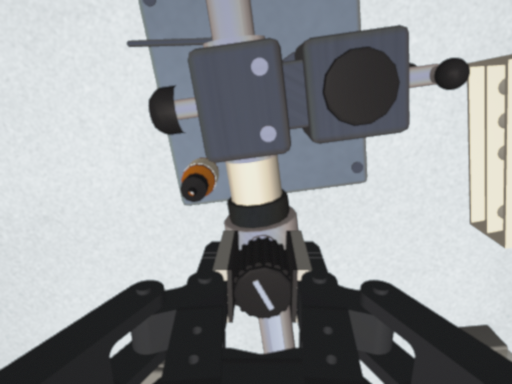

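The knob's mark is still at (262,293) in the tool view, and the collar front is against the buffer at about row 222. I'll turn a little further, watching torque and joint 6 effort to confirm it's tight.

```bash
python3 - <<'E'
from h import *
p=np.array([532.3,37.2,217.])
print("j6 eff",manip.get_obs()["joint_efforts"][5])
for a in [-10,-13,-16,-19,-22]:
    manip.servo_line(p,rot(a)); o=st(a); f=o["ft_force"]; R=o["orientation"]
    print(round(o["joint_efforts"][5],3),np.degrees(np.arctan2(R[1,1],R[0,1])).round(2),R[:,2].round(4))
    if abs(f[1])>18 or abs(o["joint_efforts"][5])>.75: print("stop");break
    p[0]+=np.clip(f[0]*.06,-.5,.5)
cv2.imwrite("pics/w5.png",manip.camera("wrist")[:,:,::-1])
a,b=[cv2.imread(f"pics/w{i}.png")[235:345,225:305] for i in(4,5)]
cv2.imwrite("pics/c45.png",cv2.resize(np.hstack([cv2.imread("pics/w2.png")[235:345,225:305],a,b]),None,fx=3,fy=3))
E
```

```text
j6 eff 0.09375101421028376
-10 19.7 [537.   33.  217.8] F [  1.9 -10.2   0.5] T [-1.47 -0.17  0.22] gap 21.9 gf 68.6
0.243 -9.92 [ 0.0098 -0.0071 -0.9999]
-13 19.95 [537.2  33.  217.8] F [ 2.8 -9.9  1. ] T [-1.46 -0.18  0.19] gap 22.1 gf 68.6
0.252 -12.93 [ 0.0099 -0.0072 -0.9999]
-16 20.2 [537.3  32.9 217.8] F [ 2.7 -9.2  0.2] T [-1.49 -0.15  0.21] gap 22.0 gf 68.6
0.247 -15.93 [ 0.01   -0.0073 -0.9999]
-19 20.45 [537.5  32.9 217.9] F [  1.4 -10.    0.8] T [-1.47 -0.15  0.23] gap 21.8 gf 68.7
0.288 -18.91 [ 0.01   -0.0074 -0.9999]
-22 20.7 [537.7  32.8 217.9] F [ 2.3 -9.8  1.5] T [-1.53 -0.16  0.21] gap 21.6 gf 68.7
0.263 -21.93 [ 0.0101 -0.0075 -0.9999]
```

View pics/c45.png

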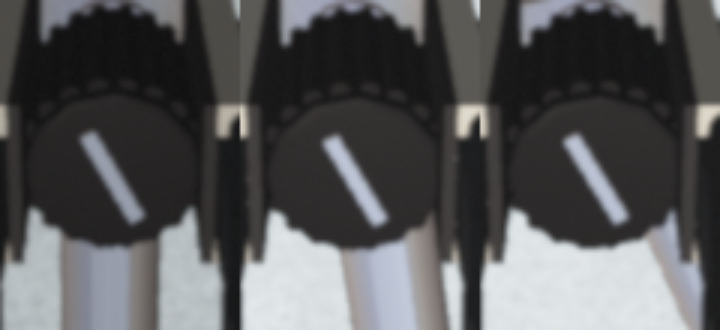

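The knob turned with the tool again. Mechanical check: unload the push while still gripping. If the collar is clamped, the TCP should stay put as Fy goes to 0.

```bash
python3 - <<'E'
from h import *
p=np.array([533,37.2,217.])
manip.sleep(.3); o=st("static"); print(o["joint_efforts"][5])
for y in (36.2,35.2,34.2,33.4):
    p[1]=y; manip.servo_line(p,feed=20); manip.sleep(.1); o=st(y)
    if o["eef_pos"][1]<31.5: print("following");break
E
```

```text
static 21.05 [537.7  32.8 217.9] F [ 3.4 -9.4  0.8] T [-1.5  -0.21  0.2 ] gap 21.5 gf 68.7
0.24210143834352493
36.2 21.4 [537.7  32.7 217.9] F [ 2.5 -7.2  1.5] T [-1.12 -0.17  0.23] gap 22.1 gf 68.7
35.2 21.75 [537.6  32.6 217.9] F [ 3.5 -5.9  1.4] T [-0.88 -0.35  0.27] gap 21.7 gf 68.7
34.2 22.1 [537.6  32.5 217.9] F [ 5.3 -4.1  0.7] T [-0.58 -0.67  0.27] gap 21.6 gf 68.7
33.4 22.45 [537.6  32.4 218. ] F [ 5.3 -2.5  1.2] T [-0.28 -0.73  0.34] gap 21.7 gf 68.7
```

Clamped: 7 N was unloaded with only 0.4 mm of movement. I'll null the side force, release, rise and look.

```bash
python3 - <<'E'
from h import *
manip.servo_line([537.5,32.2,217.5],feed=20); manip.sleep(.1); st("null")
manip.set_gripper(50); manip.sleep(.1); st("open")
e=manip.get_obs()["eef_pos"]
manip.servo_line([e[0],e[1],300],feed=80)
manip.reach([535.4,20,340],rot(0)); manip.sleep(.3); o=st("up")
cv2.imwrite("pics/w6.png",manip.camera("wrist")[:,:,::-1]); np.savez("w6",p=o["eef_pos"],R=o["orientation"])
im=manip.camera("top"); cv2.imwrite("pics/top1.png",im[:,:,::-1])
a=cv2.imread("pics/top0.png"); 
E
```

```text
null 22.93 [537.8  32.3 217.9] F [ 0.4 -1.   5.1] T [-0.04  0.16  0.28] gap 21.8 gf 69.2
open 23.42 [537.4  32.2 217.3] F [0.7 0.1 0.6] T [-0.04 -0.01 -0.04] gap 50.1 gf 0.0
up 25.38 [535.   20.2 339.2] F [ 0.9 -0.9  0.5] T [ 0.01 -0.05  0.02] gap 49.8 gf 0.0
```

View pics/w6.png

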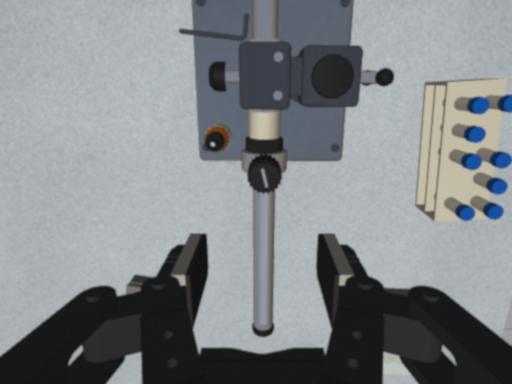

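The collar sits against the buffer: knob at (264,174), buffer ring at rows 137–152, boom tail end at row ~335. I'll check the boom position and the squeeze numerically.

```bash
python3 - <<'E'
from h import *
for n,L in(("w1",[("knob",(265,184),248),("tail",(264,276),190),("bufferinner",(265,56),203)]),("w6",[("knob",(264,174),248),("tail",(263,335),190),("bufferinner",(265,138),203),("clampface",(265,109),210)])):
    d=np.load(n+".npz")
    for nm,uv,z in L: print(n,nm,ray("wrist",uv,z,(d["p"],d["R"])).round(1))
a,b=[cv2.imread(f"pics/{x}.png") for x in("w1","w6")]
for im,r0,r1 in((a,255,290),(b,315,350)): print(im[r0:r1,258:269].mean((1,2)).round(0).astype(int).tolist())
for im,r0,r1 in((a,8,80),(b,95,160)): print(im[r0:r1,260:271].mean((1,2)).round(0).astype(int).tolist())
E
```

```text
w1 knob [535.4 -43.1 248. ]
w1 tail [ 534.9 -155.2  190. ]
w1 bufferinner [535.5  46.6 203. ]
w6 knob [535.5  31.7 248. ]
w6 tail [ 534.9 -157.6  190. ]
w6 bufferinner [536.4  50.3 203. ]
w6 clampface [536.3  74.3 210. ]
[127, 127, 127, 127, 127, 127, 127, 127, 125, 119, 114, 113, 112, 112, 105, 81, 51, 34, 31, 30, 30, 46, 89, 133, 153, 157, 159, 159, 158, 158, 158, 158, 158, 157, 157]
[142, 142, 142, 142, 142, 142, 142, 142, 141, 135, 129, 127, 125, 122, 106, 74, 44, 34, 33, 36, 62, 111, 155, 173, 177, 177, 176, 175, 176, 176, 176, 176, 177, 178, 178]
[57, 57, 56, 54, 53, 51, 47, 42, 57, 92, 110, 113, 118, 140, 157, 160, 160, 161, 160, 160, 160, 160, 160, 160, 160, 160, 160, 160, 160, 160, 160, 160, 160, 160, 160, 160, 160, 160, 160, 160, 159, 159, 160, 159, 159, 159, 150, 115, 66, 35, 30, 30, 30, 30, 30, 30, 30, 30, 30, 29, 29, 30, 34, 64, 106, 126, 130, 131, 131, 130, 130, 130]
[67, 67, 67, 67, 67, 66, 66, 67, 67, 66, 65, 63, 60, 66, 95, 120, 137, 159, 176, 182, 183, 183, 183, 183, 183, 183, 183, 183, 182, 182, 182, 182, 182, 182, 182, 182, 181, 181, 181, 181, 181, 181, 180, 169, 126, 67, 36, 34, 35, 35, 35, 34, 35, 35, 35, 34, 34, 38, 48, 54, 45, 29, 20, 18, 21]
```

```bash
python3 - <<'E'
from h import *
a=cv2.imread("pics/top0.png",0); t=cv2.resize(manip.camera("top"),(800,600)); cv2.imwrite("pics/t2.png",t[:,:,::-1]); b=cv2.cvtColor(t,cv2.COLOR_RGB2GRAY)
c=cv2.imread("pics/side0.png",0); d=cv2.cvtColor(cv2.resize(manip.camera("side"),(800,600)),cv2.COLOR_RGB2GRAY)
def sh(a,b,x0,x1,y0,y1):
    A,B=[np.float32(i[y0:y1,x0:x1]) for i in(a,b)]; print(np.round(cv2.phaseCorrelate(A,B,cv2.createHanningWindow(A.shape[::-1],cv2.CV_32F)),3),abs(A-B).mean().round(2))
sh(a,b,170,290,240,350)    # head, top (1px~2.3mm)
sh(a,b,360,460,180,240)    # rack, reference
sh(c,d,300,440,335,510)    # head, side
sh(c,d,260,320,290,385)    # rack, side
E
```

```text
Traceback (most recent call last):
ValueError: setting an array element with a sequence. The requested array has an inhomogeneous shape after 1 dimensions. The detected shape was (2,) + inhomogeneous part.
```

```bash
python3 - <<'E'
from h import *
a=cv2.imread("pics/top0.png",0); b=cv2.imread("pics/t2.png",0)
c=cv2.imread("pics/side0.png",0); d=cv2.cvtColor(cv2.resize(manip.camera("side"),(800,600)),cv2.COLOR_RGB2GRAY)
def sh(a,b,x0,x1,y0,y1):
    A,B=[np.float32(i[y0:y1,x0:x1]) for i in(a,b)]; print(cv2.phaseCorrelate(A,B,cv2.createHanningWindow(A.shape[::-1],cv2.CV_32F)),abs(A-B).mean())
sh(a,b,170,290,240,350)
sh(a,b,360,460,180,240)
sh(c,d,300,440,335,510)
sh(c,d,260,320,290,385)
st()
E
```

```text
((-0.011223176194704365, 0.027406822616114823), 1.0776188198725383) 4.052121
((0.04899700764093495, -0.06873230432320554), 1.0644229030609131) 1.6888276
((0.04697581954310692, -0.005793923247551902), 1.0908478793538647) 1.0068979
((0.01034688435888853, 0.048098478131620936), 1.0365553865830104) 1.1233333
 25.62 [535.4  20.1 339.9] F [-0.7 -0.1 -0. ] T [-0.03  0.03 -0.  ] gap 49.7 gf 0.0
```

The head hasn't moved: shift is under 0.05 px (about 0.1 mm) in both cameras. The collar is clamped with the buffer squeezed about 3 mm, and the arm is clear.

```bash
python3 -c "
from station import manip
print(manip.finish_job())"
```

```text
the job is handed in; nothing more can be done
None
```

Job handed in at about 26 s: I slackened the screw, slid the collar up to squeeze the buffer by an estimated 3 mm (about 10 N), and retightened it under load; the collar held as I eased off, and the camera images show no movement of the head.

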